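# Peel the top instrument tray off the nested stack and present it

### The job

Pull the tray carriage all the way out from under the clear shelf by its post handle, then peel the top tray off the clinging nested stack by tilting it up clearly by its near end or a near corner first, its far end still down, so that the three trays below stay put. Present the empty tray: finish still holding it in the gripper, level and still, centred over the white board about 10 to 20 cm above it, touching nothing else. Leave the carriage out with the other trays on it, and leave everything else where it is.

Things in the scene. Friction and masses are not known exactly. Their poses are not given: they have to be found in the camera images.
- holder: Fixed holder: white base 290 x 220 x 6 mm with a sliding carriage. A clear riser shelf covers its far part: x = +150 to +290 mm, 226 mm wide, underside 125, top 131 mm above the counter, clear sides at y = +-110 mm. Origin: on the counter, middle of the base's near (robot-side) edge; +x points away along the slide, under the shelf; z up.
- carriage (a joint): Travel of the carriage in m: 0 = pushed in under the shelf (as at the start), grows as it is pulled towards the robot along the holder's -x; stops at 0.120 (fully out). Friction about 1.5 N; it stays where it is left.
- carriage_handle (a point): Centre of the top face of the carriage's handle: a black upright post 14 mm (along the slide) x 24 mm (across), standing 62 mm above the carriage floor, top 76 mm above the counter; 35 mm of free space between it and the tray rims. Axes as the holder's; moves with the carriage.
- carriage_seat (a point): Point on the carriage floor (14 mm above the counter) where the centre of the stack's underside stands, inside a fence 10 mm high; 127 mm from the handle along +x. Moves with the carriage.
- tray: Top tray of the stack, the one to take: formed steel, 170 x 120 x 32 mm, 0.18 to 0.27 kg. Upright rim band 8 mm thick all round, 18 to 32 mm up; below it a 3 mm ledge (15 to 18 mm up) steps in to a body 146 x 100 mm that sinks into the tray below. Origin: centre of the underside; x along the length, as the holder's x at the start, z up.
- tray_near_rim (a point): Middle of the top edge of the tray's short rim nearest the robot, 32 mm above its underside, 81 mm from its centre along -x: the end to lift first. Any rim side can be pinched, one finger inside, one outside, tips at most 13 mm below the rim's top (ledge inside, next tray's rim outside).
- stack: The three trays below, like the top one, one loose body of 0.79 kg in the carriage, 68 mm high. Origin: centre of its underside, axes as the tray's, which sits 54 mm above it. Spring nubs in the rim's short ends make the top tray cling: two weak ones (about 1 N each) at the near end, two strong (well over 5 N each) at the far end.
- stack_near_rim (a point): Outer top edge of the stack's near short rim, 68 mm up, 85 mm from its centre along -x. With its near end lifted the top tray levers about the opposite (far) edge, outermost and 15 mm above the tray's underside, and comes free at 0.2 to 0.35 rad of tilt; then it lifts off freely. Lifted level, the lower trays may come along.
- board: Fixed white set-up board lying on the counter, 240 x 180 x 8 mm, above which the tray is presented. Origin: centre of its underside, z up; it may lie left or right of the holder.
- ink_a: Bystander, leave alone. Ink bottle, 32 mm diameter, 85 mm tall, on the clear shelf. Origin: centre of its underside.
- ink_b: Bystander, leave alone. Second ink bottle, 32 mm diameter, 85 mm tall, on the clear shelf. Origin: centre of its underside.
- jar: Bystander, leave alone. White jar, 60 mm diameter, 55 mm tall, on the counter between holder and board. Origin: centre of its underside.
- cup: Bystander, leave alone. White rinse cup, 66 mm diameter, 80 mm tall, on the counter between holder and board. Origin: centre of its underside.
- soap: Bystander, leave alone. Clear bottle, 50 mm diameter, 140 mm tall, far part of the counter. Origin: centre of its underside.
- rinse: Bystander, leave alone. White bottle, 56 mm diameter, 150 mm tall, on the robot's right. Origin: centre of its underside.
- tape: Bystander, leave alone. Roll of tape lying flat, 90 mm diameter, 24 mm tall, on the robot's left. Origin: centre of its underside.
- caps: Bystander, leave alone. Small steel ink-cap block 50 x 35 x 20 mm lying on a far corner of the board. Origin: centre of its underside.
Things that resemble listed ones, but are neither listed nor needed, are in the scene too. Leave any red look-alike of the tray alone.

How it is judged:
On the way, in this order (a step that is already met when the one before it is completed fails the run):
1. the carriage is pulled out from under the shelf (value of joint carriage above 0.105 m), for 0.1 s.
2. one end of the top tray is lifted while its other end is still down on the stack (angle between tray's own z axis and vertical above 0.07 rad and z of tray in the frame of stack below 0.076 m and horizontal distance between tray and stack below 0.03 m and distance between stack and carriage_seat below 0.012 m and angle between stack's own z axis and vertical below 0.05 rad and value of joint carriage above 0.09 m), for 0.1 s.
At the end, for the whole second after the job is handed in: The fingers hold the tray over the board: centres within 50 mm seen from above, 80 to 250 mm up, within 0.14 rad of level, below 0.03 m/s, touching nothing else. Carriage at least 100 mm out; lower trays within 12 mm of their seat and 0.05 rad of level (horizontal distance between tray and board below 0.05 m and z of tray in the frame of board between 0.08 and 0.25 m and angle between tray's own z axis and vertical below 0.14 rad and linear speed of tray below 0.03 m/s and contact force between the fingers and tray above 2 N and contact force between tray and stack below 0.1 N and contact force between tray and holder below 0.1 N and contact force between tray and board below 0.1 N and contact force between tray and ink_a below 0.1 N and contact force between tray and ink_b below 0.1 N and contact force between tray and jar below 0.1 N and contact force between tray and cup below 0.1 N and contact force between tray and soap below 0.1 N and contact force between tray and rinse below 0.1 N and contact force between tray and tape below 0.1 N and contact force between tray and caps below 0.1 N and distance between stack and carriage_seat below 0.012 m and angle between stack's own z axis and vertical below 0.05 rad and value of joint carriage above 0.1 m); the arm keeps its last pose, push and grip.
It fails at once if the lower trays are dragged up or tipped with the top one (z of stack in the frame of holder above 0.034 m or angle between stack's own z axis and vertical above 0.15 rad).
It fails at once if a bystander is moved by more than 30 mm (distance of any of ink_a, ink_b, jar, cup, soap, rinse, tape, caps from where it was at the start of the episode above 0.03 m).
It also fails if it takes over 61 s, if anything falls off the work surface, if the arm or the gripper's body presses on something with over 40 N, if the wrist force passes 120 N, or if a joint passes its speed limit or range.

### The arm

A 6-joint arm with a two-finger parallel gripper is mounted at the origin on the work surface. World frame = base frame: x ahead of the robot, y to its left, z up, the work surface at z = 0. Lengths are in m, angles in rad, forces in N, time in s.
With the tool pointing down it reaches from about 0.425 to 0.925 m from the base axis. Payload 12.5 kg.
Tool frame: the origin (TCP) lies at the very end of the fingers, on their centre line; the grasp point (between the pads) lies 19 mm behind it; z points along the fingers, y is the direction in which the jaws open and shut (so a half turn about z gives the same grasp; the last joint's range is limited). The gripper opens to 85 mm and grips with 20 to 120 N. Pads are 22 mm wide; open, the fingers measure 114 mm over their backs; the gripper's body (76 mm by 85 mm) begins 54 mm behind the grasp point. The pads swing forward as they close: fully open they stand 13 mm farther back than shut.
Start: joints at [0.998, 0.491, 1.559, -0, 1.092, -0.106], TCP at [0.281, 0.558, 0.231] pointing down, gripper open.
Joint ranges: [-3.1, 3.1], [-0.84, 2.19], [0.05, 2.79], [-1.13, 4.28], [0.06, 2.93], [-2.69, 2.69]. Speed limits (rad/s): [2.22, 2.22, 2.79, 3.14, 3.14, 3.14].

### API

Orientations are given as a rotation vector (axis times angle).
In Python, from plant import bot, vision gives the robot as it stands.
- The arm moves only by the tool play_rows, never from a script. Its argument "moves" is a list that holds one entry, the list of rows, each a list of 7 numbers: the shift along the world's x, y, z in m, then the turn, a rotation vector about the world's x, y, z in degrees, then the finger opening in m, from 0 to 0.0854. A call has 1 to 10 rows; each row shifts and turns the commanded pose from where the row before left it; what a row does not reach is not made up. A row lasts 1/8 s, in which the tool goes at most 62.5 mm and 10.7 degrees, less where a joint would pass 70% of its speed; a pose out of reach is approached as far as the arm can. A call is refused whole if a number of a shift passes 0.0625 or a number of a turn 10.7, either way. A call with a gripper value outside its range is refused whole. The fingers move at their own pace and stop on an object; "squeeze" is the grip in N (left out, the last holds). Time passes only in rows, so rows that do not move let the fingers close. It gives the time, the measured TCP pose, the force and the opening at its end, in the units of the state.
- bot.read_state(): the state, without advancing time (a new reading comes with each control period).
- vision.snapshot(name): name is "side" or "top" or "wrist"; returns the picture (480x640x3 uint8, red, green, blue); there is no depth.
- vision.get_calibration(name): a dict with "fx", "fy", "cx", "cy" (pixels), "R" (3x3) and "t" (3): a world point X has camera coordinates R X + t. Camera axes: x right, y down, z forward; pixel columns grow to the right and rows downward; lengths in m; the calibration is good to about 2 mm. A picture is of the moment at which its call begins: read the wrist's pose just before it. get_calibration takes no time and is no camera call; for the wrist camera it gives the pose at the moment of the call.
- bot.finish_job(): hands the job in, once; it reports no verdict.
The state is a dict: "clock": time; "qpos": joint angles; "joint_vel": joint speeds; "tau": joint torques, N m; "ee_pos": TCP position; "eef_rot": TCP orientation; "ft_force": force on the tool from outside, world axes, zero at the start; "moment": the same for the moment, N m; "grip_width": finger opening in m.
Only numpy, scipy, OpenCV 4.12 (cv2) and the standard library are available. Lean on these libraries where they do the work, as an engineer would, in place of code of your own. Each camera call takes 0.05 s, during which the arm holds its last target.

## Working session

There is one attempt and no reset: what is moved stays moved. The work goes in short steps, Python scripts to look and compute and a tool call to move; the robot and the scene stay as the last step left them, time stands still between calls to the robot, and variables do not carry over. Pictures are saved under pics/ and viewed, and the job is handed in when it is done.

Besides the shell and the picture viewer there is one more tool, called as a command line: name --argument value ..., lists and objects as JSON in quotes. play_rows: Moves the arm, as the interface text tells. Its arguments: {"type":"object","properties":{"moves":{"type":"array","items":{"type":"array","items":{"type":"array","items":{"type":"number"}}}},"squeeze":{"type":"number"}},"required":["moves"]}

```bash
ls; mkdir -p pics; python3 - <<'E'
from plant import bot, vision
import cv2,numpy as np
np.set_printoptions(precision=4,suppress=True)
s=bot.read_state();print(s)
for n in("side","top","wrist"):
    c=vision.get_calibration(n);print(n,c)
    im=vision.snapshot(n);cv2.imwrite(f"pics/{n}0.png",im[:,:,::-1])
E
```

```text
pics
{'clock': 0.0, 'qpos': array([ 0.9984,  0.4916,  1.5595, -0.    ,  1.0917, -0.1056]), 'joint_vel': array([-0.    , -0.0002,  0.0011,  0.0009,  0.0007,  0.0004]), 'tau': array([  0.0013, -61.8454, -26.1599,  -0.    ,   0.0041,  -0.    ]), 'ee_pos': array([0.2811, 0.5579, 0.2307]), 'eef_rot': array([-0.7265, -3.0561,  0.0017]), 'ft_force': array([ 0.9178, -0.397 ,  0.1451]), 'moment': array([-0.0344,  0.0391,  0.0227]), 'grip_width': 0.08536372369426007}
side {'fx': 434.2233713884906, 'fy': 434.2233713884906, 'cx': 315.69257566362904, 'cy': 239.25732374186893, 'R': array([[ 0.7452, -0.6667,  0.0125],
       [-0.3837, -0.4441, -0.8096],
       [ 0.5453,  0.5986, -0.5868]]), 't': array([-0.395 ,  0.2934,  1.0435])}
top {'fx': 448.3434722123783, 'fy': 448.3434722123783, 'cx': 312.7668731057646, 'cy': 237.21848474364432, 'R': array([[ 0.0108, -0.9999,  0.0104],
       [-0.9918, -0.0121, -0.1273],
       [ 0.1274, -0.009 , -0.9918]]), 't': array([0.0027, 0.5453, 1.0583])}
wrist {'fx': 362.17326496454973, 'fy': 362.17326496454973, 'cx': 323.2466192085942, 'cy': 239.95471554850857, 'R': array([[ 0.4508,  0.8926, -0.0016],
       [ 0.8458, -0.4266,  0.3205],
       [ 0.2854, -0.1458, -0.9472]]), 't': array([-0.6259, -0.0397,  0.3818])}
```

View pics/top0.png

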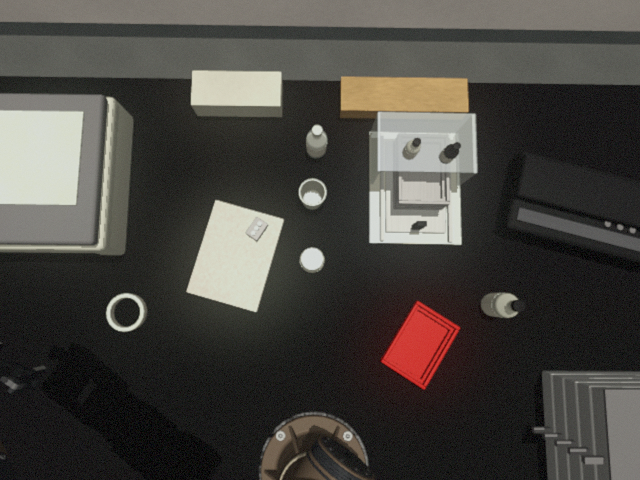

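View pics/side0.png

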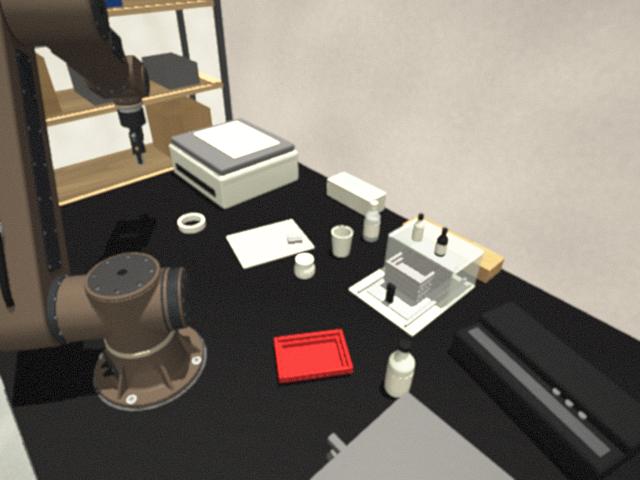

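View pics/wrist0.png

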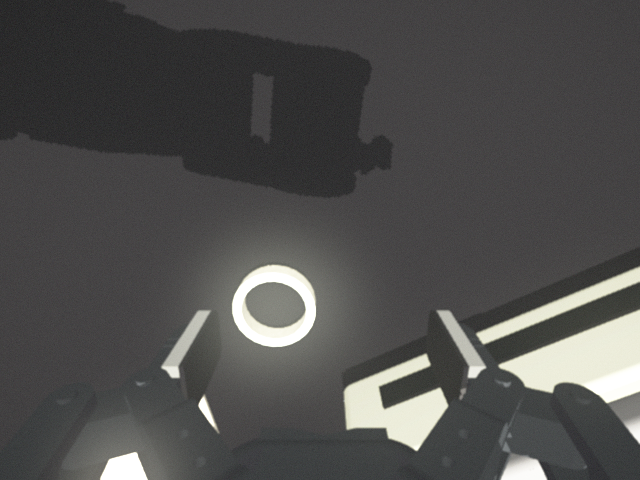

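The top view shows the holder at columns 369-461, rows 132-243, with the black post near (419,226). The board is at about (236,256), the jar at (312,260), the cup at (312,194) and the red look-alike at (421,345). Next I'll measure these.

```bash
cat > h.py <<'E'
import cv2,numpy as np
from plant import bot, vision
np.set_printoptions(precision=4,suppress=True)
def cast(c,px,z):
    px=np.atleast_2d(np.array(px,float))
    d=np.c_[(px[:,0]-c['cx'])/c['fx'],(px[:,1]-c['cy'])/c['fy'],np.ones(len(px))]@c['R']
    o=-c['R'].T@c['t']
    return o+d*((z-o[2])/d[:,2])[:,None]
def proj(c,X):
    p=np.atleast_2d(X)@c['R'].T+c['t']
    return np.c_[p[:,0]/p[:,2]*c['fx']+c['cx'],p[:,1]/p[:,2]*c['fy']+c['cy']]
def crop(src,dst,x0,y0,x1,y1,f):
    im=cv2.imread(src)[y0:y1,x0:x1]
    cv2.imwrite(dst,cv2.resize(im,None,fx=f,fy=f,interpolation=cv2.INTER_CUBIC))
E
python3 - <<'E'
from h import *
crop('pics/top0.png','pics/top0h.png',360,105,485,250,4)
crop('pics/side0.png','pics/side0h.png',340,205,485,330,5)
c=vision.get_calibration('top')
im=cv2.imread('pics/top0.png')
g=cv2.cvtColor(im,cv2.COLOR_BGR2HSV)
m=((g[...,2]>110)&(g[...,1]<70)).astype(np.uint8)
n,l,st,ce=cv2.connectedComponentsWithStats(m)
for i in range(1,n):
    if st[i,4]>150:
        ct=cv2.findContours((l==i).astype(np.uint8),cv2.RETR_EXTERNAL,cv2.CHAIN_APPROX_NONE)[0][0]
        r=cv2.minAreaRect(ct); b=cv2.boxPoints(r)
        print(st[i],ce[i],'rect',r); print(cast(c,b,0.006)[:,:2].tolist())
E
```

```text
[    0     0   640    31 16851] [339.1392  12.8154] rect ((319.5, 15.0), (30.0, 639.0), 90.0)
[[1.1759625564760963, 0.848871304358951], [1.207197555966024, -0.8676177441636548], [1.120003380327484, -0.8604317202814391], [1.090431401726639, 0.840396081706531]]
[ 191   70   91   37 3259] [235.9969  87.8914] rect ((236.0, 88.0), (36.0, 90.0), 90.0)
[[0.9868827754233134, 0.33258998667963047], [0.9907313870804615, 0.09690229406549986], [0.8916905924603493, 0.09493681218916034], [0.8880999044351379, 0.3281128796335099]]
[    0    94   102   149 14383] [ 48.25   166.7657] rect ((49.526180267333984, 168.14122009277344), (101.13081359863281, 147.6895751953125), 0.8069294095039368)
[[0.5292859194182928, 0.7899087670803419], [0.9141560869741863, 0.8229142724776007], [0.9143686113806313, 0.5620532545263027], [0.5287374742287663, 0.539950267536918]]
[   0   97  116  154 1790] [ 90.062  194.1804] rect ((88.05624389648438, 195.95919799804688), (86.06712341308594, 188.78958129882812), 35.6108512878418)
[[0.5133996738643638, 0.787880646155753], [0.9169828569612362, 0.5443731957980522], [0.78488355045
[... 1662 characters left out ...]

[[0.4048659581983054, 0.5141446314978398], [0.4058748992363302, 0.42133256947221287], [0.3143610526424518, 0.4159706581241228], [0.3134419008170116, 0.507808867919527]]
[493 293  25  25 369] [504.3062 304.1274] rect ((505.0, 305.0), (24.0, 24.0), 90.0)
[[0.4152244595980234, -0.43872955853932283], [0.41587297869206885, -0.49838655742518845], [0.35728250119524657, -0.4956093370114737], [0.3566707732555565, -0.4363562104602878]]
[ 605  390   35   90 2834] [623.6972 432.9397] rect ((622.0, 434.5), (89.0, 34.0), 90.0)
[[0.18569019489649283, -0.7008056016380645], [0.18640996864051987, -0.7834905197536317], [-0.016451983537956183, -0.7667718476350882], [-0.017002035694453244, -0.6860822653464245]]
```

View pics/top0h.png

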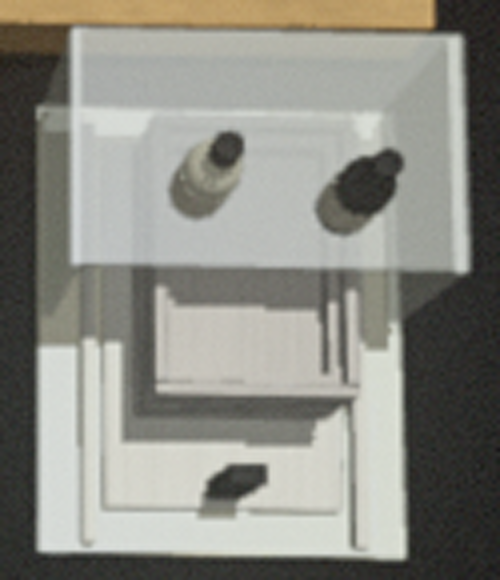

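View pics/side0h.png

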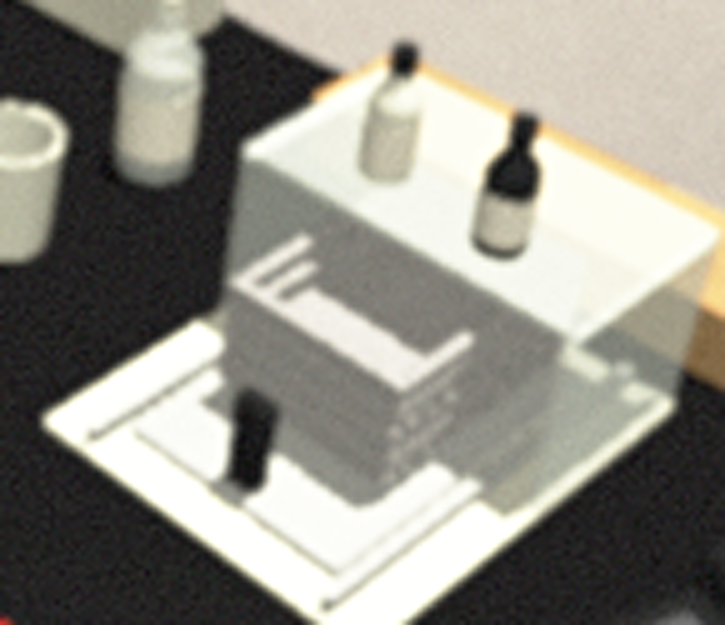

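```bash
python3 - <<'E'
from h import *
c=vision.get_calibration('top'); s=vision.get_calibration('side')
f=lambda p:(np.array(p)/4+[360,105]-0.375)
g=lambda p:(np.array(p)/5+[340,205]-0.4)
print('cam',-c['R'].T@c['t'],-s['R'].T@s['t'])
P=cast(c,f([[37,551],[407,558],[37,106]]),0.006);print('holder top',P)
S=cast(s,g([[44,420],[675,405]]),0.006);print('side L near/R far',S)
print('handle top',cast(c,f([[251,473]]),0.076),'side',cast(s,g([[257,397]]),0.076), 'base',cast(s,g([[245,485]]),0.014))
print('tray near rim corners', cast(c,f([[155,390],[358,392]]),0.1), cast(s,g([[232,283],[405,388]]),0.1))
u=P[1]-P[0];print('width',np.linalg.norm(u)); print('yaw',np.degrees(np.arctan2(u[0],-u[1])))
im=cv2.imread('pics/top0.png');gg=cv2.cvtColor(im,cv2.COLOR_BGR2HSV)
m=((gg[...,2]>110)&(gg[...,1]<70)).astype(np.uint8)
n,l,st,ce=cv2.connectedComponentsWithStats(m)
i=l[290,220];r=cv2.minAreaRect(np.argwhere(l==i)[:,::-1].astype(np.float32))
b=cast(c,cv2.boxPoints(r),0.008);print('board',b,b.mean(0),[np.linalg.norm(b[k]-b[(k+1)%4]) for k in range(2)])
E
```

```text
cam [0.406  0.0187 1.119 ] [-0.1622 -0.7577  0.8548]
holder top [[ 0.5376 -0.1319  0.006 ]
 [ 0.536  -0.3641  0.006 ]
 [ 0.8272 -0.1334  0.006 ]]
side L near/R far [[ 0.5364 -0.1342  0.006 ]
 [ 0.8244 -0.3677  0.006 ]]
handle top [[ 0.5772 -0.2492  0.076 ]] side [[ 0.5782 -0.248   0.076 ]] base [[ 0.576  -0.2504  0.014 ]]
tray near rim corners [[ 0.6213 -0.1882  0.1   ]
 [ 0.6217 -0.3062  0.1   ]] [[ 0.6179 -0.1929  0.1   ]
 [ 0.6195 -0.3102  0.1   ]]
width 0.23216425307911562
yaw -0.39966499572881237
board [[0.4102 0.3196 0.008 ]
 [0.6465 0.2605 0.008 ]
 [0.5951 0.0809 0.008 ]
 [0.3612 0.1446 0.008 ]] [0.5032 0.2014 0.008 ] [np.float64(0.24356243594865845), np.float64(0.1868324984307603)]
```

```bash
python3 - <<'E'
from h import *
from scipy.spatial.transform import Rotation as Ro
s=bot.read_state();R=Ro.from_rotvec(s['eef_rot']).as_matrix();print(R)
w=vision.get_calibration('wrist');C=-w['R'].T@w['t'];print('cam in tool',R.T@(C-s['ee_pos']),'tool y heading',np.degrees(np.arctan2(R[1,1],R[0,1])), 'x heading',np.degrees(np.arctan2(R[1,0],R[0,0])))
c=vision.get_calibration('top')
im=cv2.imread('pics/top0.png');
m=((im[...,2]>120)&(im[...,1]<60)).astype(np.uint8)
r=cv2.minAreaRect(np.argwhere(m)[:,::-1].astype(np.float32));print('red',cast(c,cv2.boxPoints(r),0.032)[:,:2])
E
```

```text
[[-0.893   0.45   -0.0005]
 [ 0.45    0.893  -0.0007]
 [ 0.0001 -0.0009 -1.    ]]
cam in tool [ 0.0842  0.0016 -0.1425] tool y heading 63.25338142672199 x heading 153.25337655888043
red [[ 0.2489 -0.1515]
 [ 0.3965 -0.2433]
 [ 0.3339 -0.3496]
 [ 0.1883 -0.2565]]
```

play_rows --moves '[[[0.0185,-0.05,0,0,0,1.7,0.085],[0.0185,-0.05,0,0,0,1.7,0.085],[0.0185,-0.05,0,0,0,1.7,0.085],[0.0185,-0.05,0,0,0,1.7,0.085],[0.0185,-0.05,0,0,0,1.7,0.085],[0.0185,-0.05,0,0,0,1.7,0.085],[0.0185,-0.05,0,0,0,1.7,0.085],[0.0185,-0.05,0,0,0,1.7,0.085],[0.0185,-0.05,0,0,0,1.7,0.085],[0.0185,-0.05,0,0,0,1.7,0.085]]]' --squeeze 60

```text
clock: 1.4
ee_pos: [0.4666, 0.0564, 0.2314]
eef_rot: [0.265, 3.13, 0.0]
ft_force: [-0.1, 0.5, -0.3]
grip_width: 0.0851
```

play_rows --moves '[[[0.0185,-0.05,0,0,0,1.7,0.085],[0.0185,-0.05,0,0,0,1.7,0.085],[0.0185,-0.05,0,0,0,1.7,0.07],[0.0185,-0.05,0,0,0,1.7,0.06],[0.0185,-0.05,-0.02,0,0,1.7,0.06],[0.019,-0.0565,-0.03,0,0,1.25,0.06],[0,0,-0.03,0,0,0,0.06],[0,0,0,0,0,0,0.06]]]'

```text
clock: 2.4
ee_pos: [0.5755, -0.2447, 0.1509]
eef_rot: [-0.001, -3.137, -0.004]
ft_force: [-0.3, 1.1, -1.2]
grip_width: 0.0604
```

```bash
python3 - <<'E'
from h import *
from scipy.spatial.transform import Rotation as Ro
s=bot.read_state();print(s['clock'],s['ee_pos'],Ro.from_rotvec(s['eef_rot']).as_matrix(),s['ft_force'],s['grip_width'],s['qpos'])
im=vision.snapshot('wrist');cv2.imwrite('pics/w1.png',im[:,:,::-1])
im=vision.snapshot('side');cv2.imwrite('pics/s1.png',im[:,:,::-1])
crop('pics/s1.png','pics/s1c.png',340,180,485,330,5)
w=vision.get_calibration('wrist');print(proj(w,[.5775,-.2485,.076]),proj(w,s['ee_pos']))
E
```

```text
2.4 [ 0.5755 -0.2447  0.1509] [[-1.      0.0007 -0.0042]
 [ 0.0007  1.      0.0025]
 [ 0.0042  0.0025 -1.    ]] [-0.3305  1.1211 -1.1755] 0.060420466405937436 [-0.5076  0.5785  1.6383  0.0002  0.9296 -2.0778]
[[313.9436 253.7877]] [[318.3107 308.5572]]
```

View pics/w1.png

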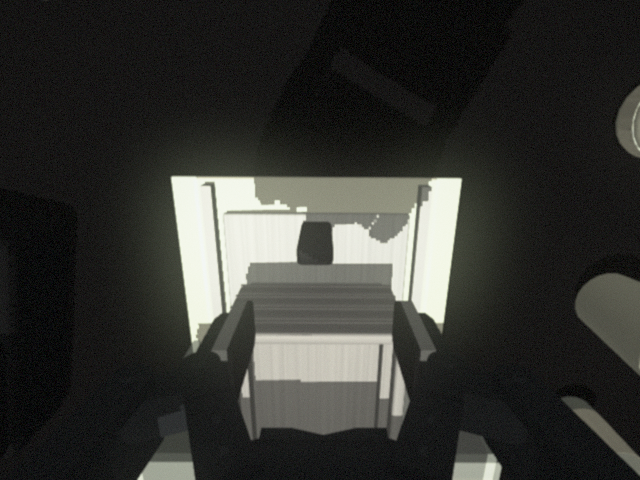

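View pics/s1c.png

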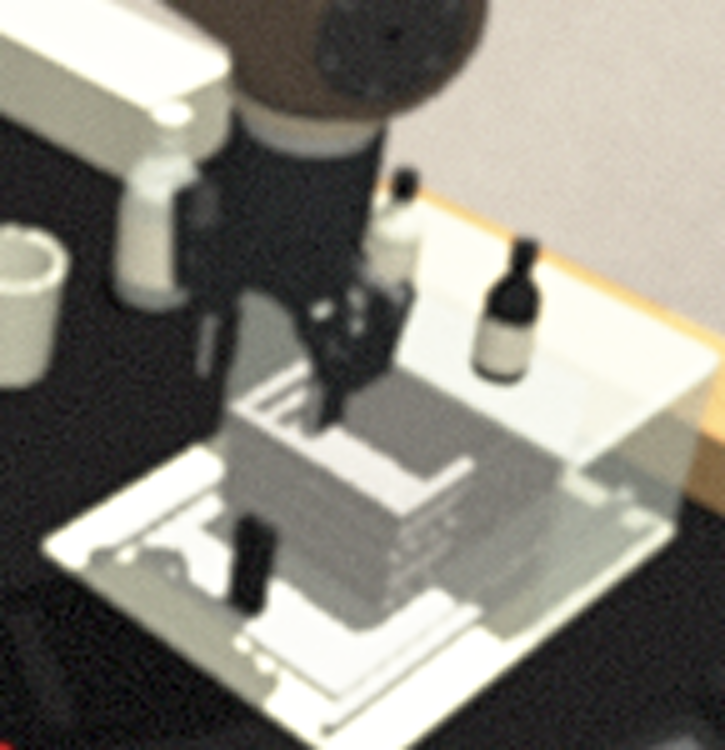

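Wrist view: the post top is at about (314,254), exactly where the measured handle point projects. Fingers straddle it, so I'll descend, grip and pull.

play_rows --moves '[[[0,0,-0.03,0,0,0,0.06],[0,0,-0.03,0,0,0,0.06],[0,0,-0.03,0,0,0,0.06],[0,0,-0.019,0,0,0,0.06],[0,0,0,0,0,0,0.06],[0,0,0,0,0,0,0.01],[0,0,0,0,0,0,0.01],[0,0,0,0,0,0,0.01],[0,0,0,0,0,0,0.01]]]' --squeeze 40

```text
clock: 3.62
ee_pos: [0.5773, -0.25, 0.0466]
eef_rot: [0.001, 3.137, -0.011]
ft_force: [-7.0, -31.4, 2.8]
grip_width: 0.023
```

play_rows --moves '[[[0,-0.001,0,0,0,0,0.01],[0,-0.001,0,0,0,0,0.01],[0,0,0,0,0,0,0.01]]]'

```text
clock: 4.0
ee_pos: [0.5773, -0.2501, 0.0466]
eef_rot: [0.001, 3.138, -0.007]
ft_force: [-5.2, -16.8, 6.4]
grip_width: 0.0234
```

play_rows --moves '[[[0,-0.001,0,0,0,0,0.01],[0,-0.001,0,0,0,0,0.01],[-0.01,0,0,0,0,0,0.01],[-0.015,0,0,0,0,0,0.01],[-0.015,0,0,0,0,0,0.01],[-0.015,0,0,0,0,0,0.01],[-0.015,0,0,0,0,0,0.01],[-0.015,0,0,0,0,0,0.01],[0,0,0,0,0,0,0.01]]]'

```text
clock: 5.12
ee_pos: [0.4918, -0.2496, 0.0465]
eef_rot: [0.002, 3.139, -0.003]
ft_force: [-1.5, 0.4, 13.1]
grip_width: 0.023
```

play_rows --moves '[[[-0.01,0,0,0,0,0,0.01],[-0.01,0,0,0,0,0,0.01],[-0.007,0,0,0,0,0,0.01],[-0.005,0,0,0,0,0,0.01],[-0.003,0,0,0,0,0,0.01],[0,0,0,0,0,0,0.01],[0,0,0,0,0,0,0.01]]]'

```text
clock: 6.0
ee_pos: [0.4575, -0.2493, 0.0465]
eef_rot: [0.001, 3.138, -0.003]
ft_force: [-1.1, 2.4, 17.4]
grip_width: 0.0232
```

play_rows --moves '[[[-0.003,0,0,0,0,0,0.01],[0,0,0,0,0,0,0.01],[0,0,0,0,0,0,0.01]]]'

```text
clock: 6.38
ee_pos: [0.4572, -0.2494, 0.0465]
eef_rot: [0.001, 3.133, -0.006]
ft_force: [17.9, 10.7, 8.5]
grip_width: 0.0234
```

play_rows --moves '[[[0.003,0,0.003,0,0,0,0.01],[0,0,0,0,0,0,0.05],[0,0,0,0,0,0,0.06],[0,0,0,0,0,0,0.06],[0,0,0.02,0,0,0,0.06],[0,0,0.04,0,0,0,0.06],[0,0,0.05,0,0,0,0.06],[0,0,0.04,0,0,0,0.06],[0,0,0,0,0,0,0.04]]]'

```text
clock: 7.5
ee_pos: [0.4573, -0.2493, 0.2002]
eef_rot: [-0.0, 3.137, -0.005]
ft_force: [-0.3, -0.2, -0.8]
grip_width: 0.0433
```

```bash
python3 - <<'E'
from h import *
s=bot.read_state();print(s['clock'],s['ee_pos'],s['ft_force'],s['grip_width'],s['qpos'])
im=vision.snapshot('wrist');cv2.imwrite('pics/w2.png',im[:,:,::-1])
w=vision.get_calibration('wrist')
im=vision.snapshot('side');cv2.imwrite('pics/s2.png',im[:,:,::-1])
im=vision.snapshot('top');cv2.imwrite('pics/t2.png',im[:,:,::-1])
crop('pics/s2.png','pics/s2c.png',330,190,490,340,4)
crop('pics/t2.png','pics/t2c.png',360,105,485,280,4)
print('pred handle, near rim corners (wrist)',proj(w,[[.4575,-.2495,.076],[.4995,-.1895,.1],[.4995,-.3095,.1],[.5075,-.2495,.1]]))
E
```

```text
7.5 [ 0.4573 -0.2493  0.2002] [-0.2762 -0.2403 -0.8465] 0.0433265057901407 [-0.626   0.3793  1.8527  0.0001  0.9039 -2.197 ]
pred handle, near rim corners (wrist) [[320.0475 232.8555]
 [400.8509 296.6606]
 [239.0688 296.6351]
 [319.9636 306.2207]]
```

View pics/w2.png

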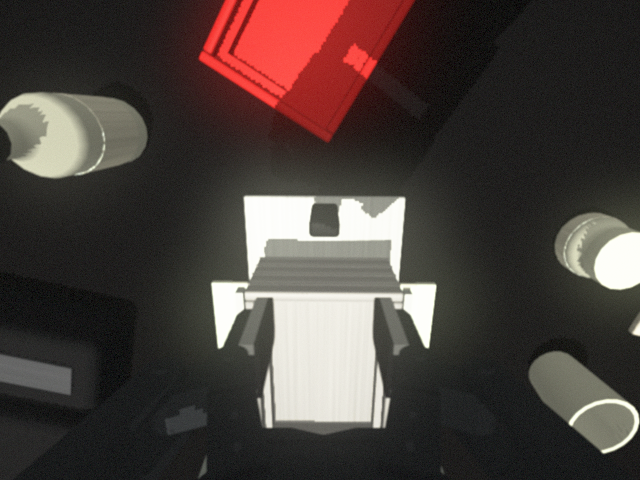

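View pics/s2c.png

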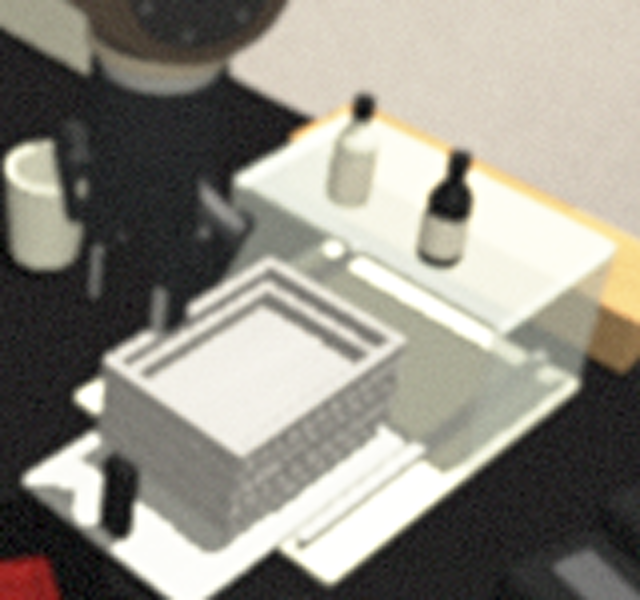

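View pics/t2c.png

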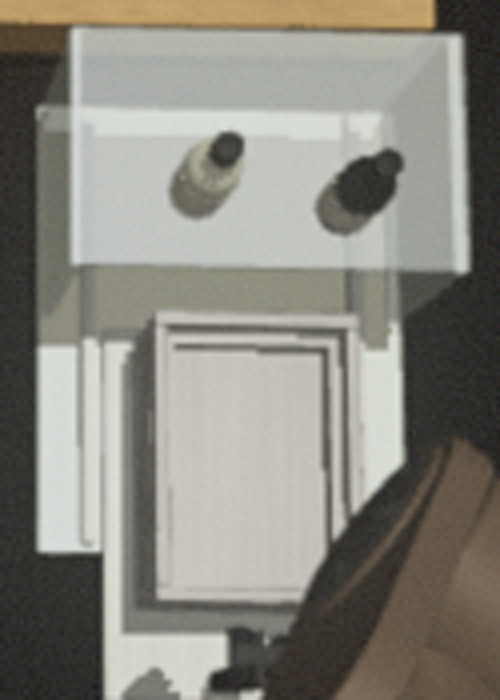

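```bash
python3 - <<'E'
from h import *
c=vision.get_calibration('top'); s=vision.get_calibration('side'); w=vision.get_calibration('wrist')
f=lambda p:(np.array(p)/4+[360,105]-0.375)
g=lambda p:(np.array(p)/4+[330,190]-0.375)
print('top NL, FL, FR',cast(c,f([[156,601],[155,313],[358,318]]),.1))
print('side NL NR FR',cast(s,g([[104,360],[243,455],[405,343]]),.1))
print('wrist NL NR outer',cast(w,[[403,291],[245,291]],.1))
print('handle wrist',cast(w,[[324,228]],.076))
crop('pics/w2.png','pics/w2c.png',220,180,430,320,3)
E
```

```text
top NL, FL, FR [[ 0.4986 -0.1871  0.1   ]
 [ 0.6671 -0.1888  0.1   ]
 [ 0.6657 -0.3075  0.1   ]]
side NL NR FR [[ 0.4982 -0.1912  0.1   ]
 [ 0.499  -0.3093  0.1   ]
 [ 0.6625 -0.3114  0.1   ]]
wrist NL NR outer [[ 0.4931 -0.1881  0.1   ]
 [ 0.4929 -0.3037  0.1   ]]
handle wrist [[ 0.4521 -0.2458  0.076 ]]
```

View pics/w2c.png

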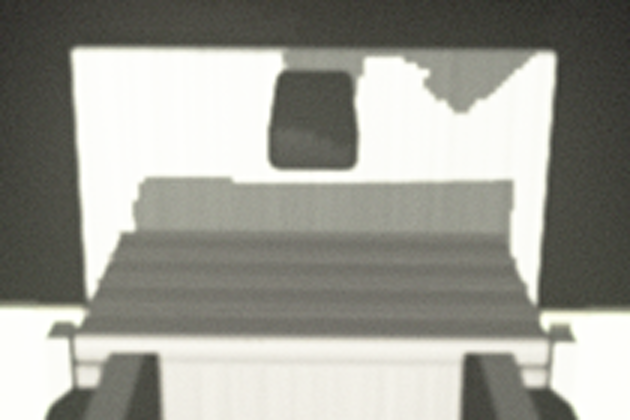

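play_rows --moves '[[[0.005,0,0,0,0,-10,0.04],[0.005,0,0,0,0,-10,0.04],[0.005,0,0,0,0,-10,0.04],[0.005,0,0,0,0,-10,0.04],[0.005,0,0,0,0,-10,0.04],[0.005,0,0,0,0,-10,0.04],[0.005,0,0,0,0,-10,0.04],[0.005,0,0,0,0,-10,0.04],[0.005,0,0,0,0,-10,0.04],[0,0,-0.03,0,0,0,0.04]]]'

```text
clock: 8.9
ee_pos: [0.5022, -0.249, 0.1668]
eef_rot: [2.223, 2.218, 0.001]
ft_force: [-0.2, -0.5, -0.7]
grip_width: 0.0399
```

play_rows --moves '[[[0,0,-0.03,0,0,0,0.036],[0,0,0,0,0,0,0.036]]]'

```text
clock: 9.15
ee_pos: [0.5003, -0.248, 0.1344]
eef_rot: [-2.217, -2.217, 0.002]
ft_force: [-0.1, -0.2, 0.7]
grip_width: 0.0359
```

```bash
python3 - <<'E'
from h import *
from scipy.spatial.transform import Rotation as Ro
s=bot.read_state();print(s['clock'],s['ee_pos'],s['ft_force'],s['grip_width'],s['qpos']);print(Ro.from_rotvec(s['eef_rot']).as_matrix())
im=vision.snapshot('wrist');cv2.imwrite('pics/w3.png',im[:,:,::-1])
w=vision.get_calibration('wrist')
im=vision.snapshot('side');cv2.imwrite('pics/s3.png',im[:,:,::-1])
crop('pics/s3.png','pics/s3c.png',320,190,480,340,4)
print('pred rim outer/inner mid; corners',proj(w,[[.498,-.249,.1],[.506,-.249,.1],[.498,-.189,.1],[.498,-.309,.1]]))
E
```

```text
9.15 [ 0.5003 -0.248   0.1344] [-0.0997 -0.1846  0.6922] 0.03589012897923286 [-0.5785  0.5183  1.8216  0.0001  0.8077 -0.5786]
[[-0.      1.     -0.005 ]
 [ 1.      0.      0.0033]
 [ 0.0033 -0.005  -1.    ]]
pred rim outer/inner mid; corners [[319.324  283.2785]
 [334.0681 283.2881]
 [318.7964 171.8635]
 [319.7578 374.8855]]
```

View pics/w3.png

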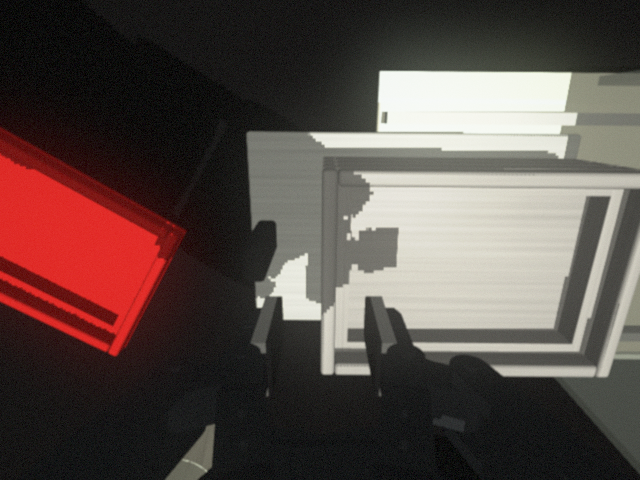

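View pics/s3c.png

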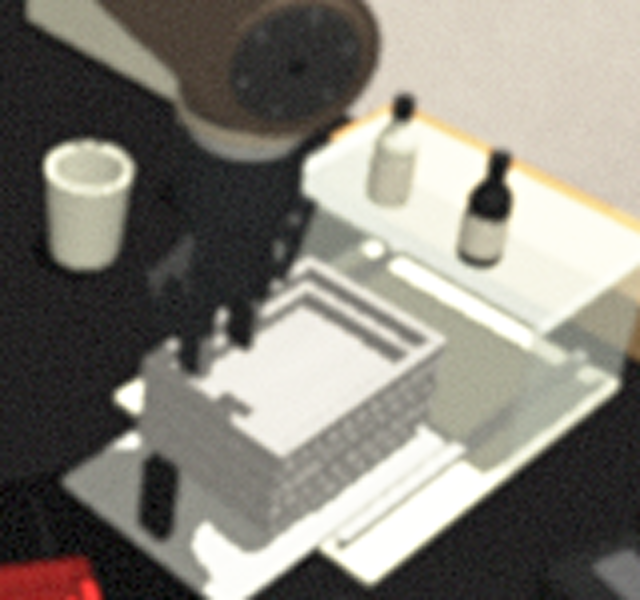

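play_rows --moves '[[[0,0,-0.017,0,0,0,0.036],[0,0,-0.017,0,0,0,0.036],[0,0,0,0,0,0,0.036],[0,0,0,0,0,0,0.036]]]'

```text
clock: 9.75
ee_pos: [0.502, -0.249, 0.1043]
eef_rot: [2.22, 2.221, 0.001]
ft_force: [-0.8, -0.4, 0.3]
grip_width: 0.0358
```

play_rows --moves '[[[0,0,-0.01,0,0,0,0.036],[0,0,-0.0045,0,0,0,0.03],[0,0,0,0,0,0,0.024],[0,0,0,0,0,0,0.02]]]'

```text
clock: 10.25
ee_pos: [0.5016, -0.2488, 0.0888]
eef_rot: [2.221, 2.221, 0.0]
ft_force: [-0.2, -0.5, -0.2]
grip_width: 0.0202
```

```bash
python3 - <<'E'
from h import *
s=bot.read_state();print(s['clock'],s['ee_pos'],s['ft_force'],s['grip_width'])
im=vision.snapshot('wrist');cv2.imwrite('pics/w4.png',im[:,:,::-1])
E
```

```text
10.25 [ 0.5016 -0.2488  0.0888] [-0.2101 -0.5311 -0.2192] 0.02015171010345025
```

View pics/w4.png

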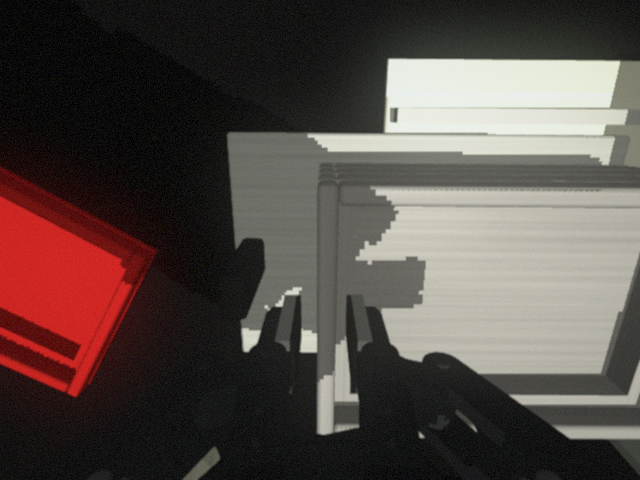

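The rim (columns 318-336) lies between the finger tips (300 and 348), centred to about 1 mm. Closing now.

play_rows --moves '[[[0.001,0,0,0,0,0,0.012],[0,0,0,0,0,0,0.0],[0,0,0,0,0,0,0.0],[0,0,0,0,0,0,0.0]]]' --squeeze 40

```text
clock: 10.8
ee_pos: [0.5028, -0.2489, 0.089]
eef_rot: [2.221, 2.221, 0.0]
ft_force: [1.4, 0.5, 4.0]
grip_width: 0.0066
```

play_rows --moves '[[[0,0,0,0,0,0,0.0],[0,0,0,0,0,0,0.0],[0,0,0.0029,0,1,0,0.0],[0.0003,0,0.0029,0,1,0,0.0],[0.0002,0,0.0029,0,1,0,0.0],[0.0003,0,0.0029,0,1,0,0.0],[0,0,0,0,0,0,0.0]]]' --squeeze 90

```text
clock: 11.68
ee_pos: [0.5036, -0.2488, 0.1006]
eef_rot: [-2.186, -2.187, 0.077]
ft_force: [0.5, 0.9, 1.5]
grip_width: 0.005
```

```bash
python3 - <<'E'
from h import *
s=bot.read_state();print(s['clock'],s['ee_pos'],s['ft_force'],s['moment'],s['grip_width'])
im=vision.snapshot('side');cv2.imwrite('pics/s5.png',im[:,:,::-1])
crop('pics/s5.png','pics/s5c.png',320,190,480,340,4)
E
```

```text
11.675 [ 0.5036 -0.2488  0.1006] [0.4551 0.8775 1.4651] [-0.0378 -0.1806  0.0135] 0.004961700456972822
```

View pics/s5c.png

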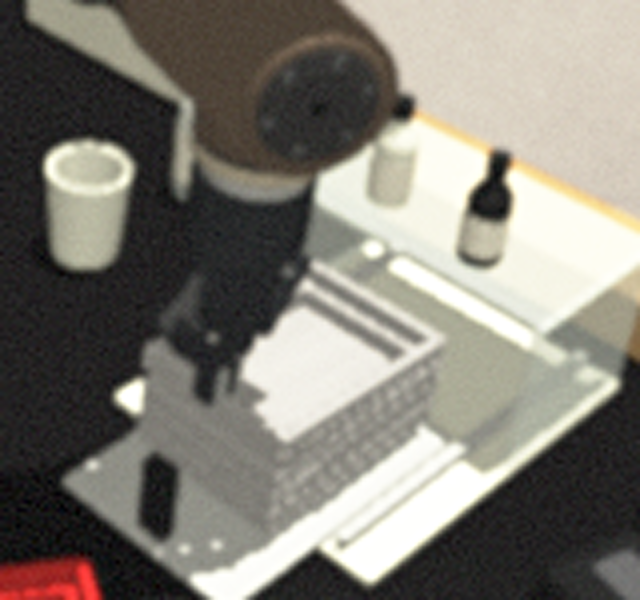

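```bash
python3 - <<'E'
from h import *
for n in('s3','s5'):
    crop(f'pics/{n}.png',f'pics/{n}z.png',350,260,440,330,8)
a=cv2.imread('pics/s3z.png');b=cv2.imread('pics/s5z.png');cv2.imwrite('pics/cmp5.png',cv2.resize(np.vstack([a,b]),None,fx=.5,fy=.5))
s=vision.get_calibration('side')
P=np.array([[.4995,-.309,.1],[.4995,-.309,.1117]]);print((proj(s,P)-[350,260])*4)
E
```

```text
[[161.658  172.8908]
 [163.8223 159.0966]]
```

View pics/cmp5.png

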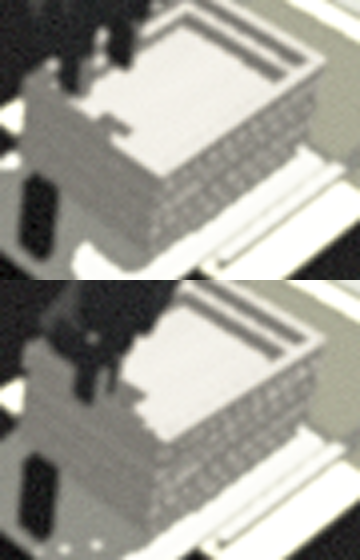

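The near corner rose about 12 mm (from (163,180) to (165,163) in the enlarged crop). The far end and lower trays are unchanged, so I'll continue the peel to about 24°.

play_rows --moves '[[[0.0003,0,0.0029,0,1,0,0.0],[0.0004,0,0.0028,0,1,0,0.0],[0.0004,0,0.0029,0,1,0,0.0],[0.0005,0,0.0028,0,1,0,0.0],[0.0005,0,0.0028,0,1,0,0.0],[0.0006,0,0.0028,0,1,0,0.0],[0.0006,0,0.0028,0,1,0,0.0],[0.0007,0,0.0028,0,1,0,0.0],[0,0,0,0,0,0,0.0]]]'

```text
clock: 12.85
ee_pos: [0.5076, -0.2488, 0.123]
eef_rot: [-2.111, -2.111, 0.222]
ft_force: [0.4, 0.2, -0.6]
grip_width: 0.0051
```

play_rows --moves '[[[0.0007,0,0.0028,0,1,0,0.0],[0.0008,0,0.0028,0,1,0,0.0],[0.0008,0,0.0028,0,1,0,0.0],[0.0009,0,0.0027,0,1,0,0.0],[0.0009,0,0.0027,0,1,0,0.0],[0.001,0,0.0027,0,1,0,0.0],[0.001,0,0.0027,0,1,0,0.0],[0.001,0,0.0027,0,1,0,0.0],[0,0,0,0,0,0,0.0]]]'

```text
clock: 13.98
ee_pos: [0.5147, -0.2488, 0.1448]
eef_rot: [-2.031, -2.032, 0.358]
ft_force: [0.4, -0.2, -1.3]
grip_width: 0.005
```

```bash
python3 - <<'E'
from h import *
s=bot.read_state();print(s['clock'],s['ee_pos'],s['ft_force'],s['moment'],s['grip_width'])
im=vision.snapshot('side');cv2.imwrite('pics/s6.png',im[:,:,::-1])
crop('pics/s6.png','pics/s6c.png',320,190,480,340,4)
E
```

```text
13.975 [ 0.5147 -0.2488  0.1448] [ 0.3951 -0.1501 -1.2806] [-0.0098 -0.2345  0.0418] 0.004966947779957767
```

View pics/s6c.png

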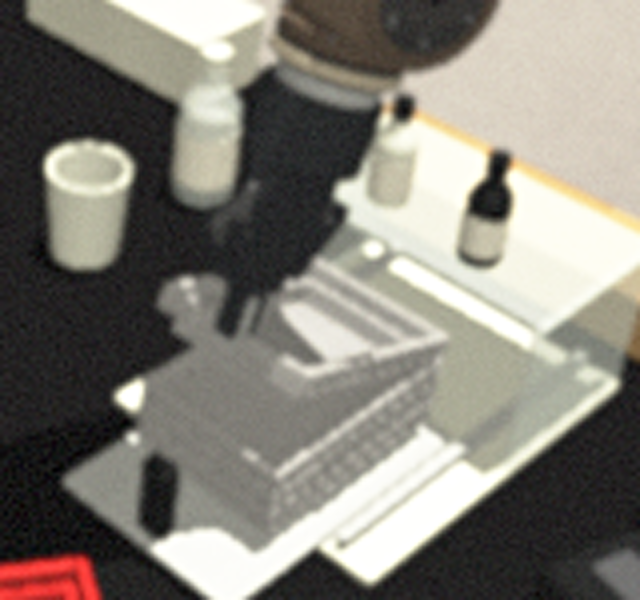

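The tray is tilted 20°, its far end is still on the stack, and the lower trays are seated. I'll tilt a little past the release angle and then lift.

play_rows --moves '[[[0.0011,0,0.0027,0,1,0,0.0],[0.0011,0,0.0026,0,1,0,0.0],[0.0012,0,0.0026,0,1,0,0.0],[0.0012,0,0.0026,0,1,0,0.0],[0.0012,0,0.0026,0,1,0,0.0],[0,0,0.003,0,0,0,0.0],[0,0,0.005,0,0,0,0.0],[-0.001,0,0.006,0,0,0,0.0],[-0.001,0,0.008,0,0,0,0.0],[0,0,0,0,0,0,0.0]]]'

```text
clock: 15.28
ee_pos: [0.5184, -0.2489, 0.1808]
eef_rot: [-1.981, -1.981, 0.438]
ft_force: [-0.7, -0.2, -2.1]
grip_width: 0.005
```

```bash
python3 - <<'E'
from h import *
s=bot.read_state();print(s['clock'],s['ee_pos'],s['ft_force'],s['moment'],s['grip_width'])
im=vision.snapshot('side');cv2.imwrite('pics/s7.png',im[:,:,::-1])
crop('pics/s7.png','pics/s7c.png',320,190,480,340,4)
E
```

```text
15.275 [ 0.5184 -0.2489  0.1808] [-0.6654 -0.2397 -2.0983] [-0.0056 -0.1926  0.0508] 0.004979743597915594
```

View pics/s7c.png

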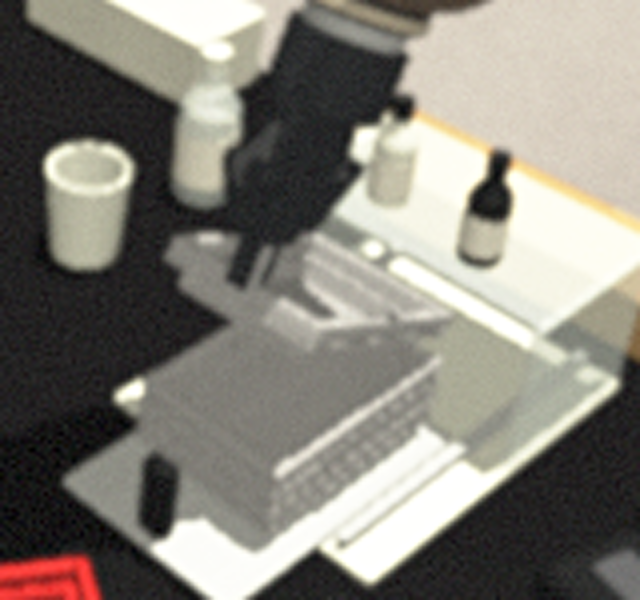

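Tray is free: the wrist carries 2.1 N (about 0.21 kg) and the lower trays are still seated. I'll lift, back off, level, and carry it to the board.

play_rows --moves '[[[0,0,0.01,0,0,0,0.0],[-0.002,0,0.015,0,0,0,0.0],[-0.005,0,0.018,0,0,0,0.0],[-0.008,0,0.018,0,0,0,0.0],[-0.01,0,0.015,0,0,0,0.0],[-0.01,0,0.01,0,-1,0,0.0],[-0.01,0,0,0,-2,0,0.0],[-0.01,0,0,0,-3,0,0.0],[-0.005,0,0,0,-3,0,0.0],[0,0,0,0,-3,0,0.0]]]'

```text
clock: 16.58
ee_pos: [0.4573, -0.2487, 0.2663]
eef_rot: [-2.103, -2.102, 0.237]
ft_force: [0.0, 0.1, -2.8]
grip_width: 0.0048
```

play_rows --moves '[[[0,0.005,0,0,-3,0,0.0],[0,0.01,0,0,-3,0,0.0],[-0.002,0.015,0,0,-3,0,0.0],[-0.003,0.02,0,0,-2,0,0.0],[-0.003,0.025,0,0,-1,0,0.0],[-0.003,0.03,0,0,0,0,0.0],[-0.003,0.03,0,0,0,0,0.0],[-0.002,0.03,0,0,0,0,0.0],[0,0.025,0,0,0,0,0.0],[0,0.02,0,0,0,0,0.0]]]'

```text
clock: 17.82
ee_pos: [0.4416, -0.0372, 0.2661]
eef_rot: [-2.212, -2.214, 0.019]
ft_force: [0.2, -0.0, -1.3]
grip_width: 0.005
```

```bash
python3 - <<'E'
from h import *
from scipy.spatial.transform import Rotation as Ro
s=bot.read_state();print(s['clock'],s['ee_pos'],s['ft_force'],s['moment'],s['grip_width'],s['qpos']);print(Ro.from_rotvec(s['eef_rot']).as_matrix())
im=vision.snapshot('side');cv2.imwrite('pics/s8.png',im[:,:,::-1])
im=vision.snapshot('top');cv2.imwrite('pics/t8.png',im[:,:,::-1])
E
```

```text
17.825 [ 0.4416 -0.0372  0.2661] [ 0.2349 -0.0168 -1.3141] [ 0.0034  0.0997 -0.0245] 0.004998809986262613 [-0.2309  0.1961  1.9229 -0.0047  1.0394 -0.2294]
[[-0.0008  0.9998 -0.0173]
 [ 1.      0.0008 -0.    ]
 [-0.     -0.0173 -0.9998]]
```

View pics/s8.png

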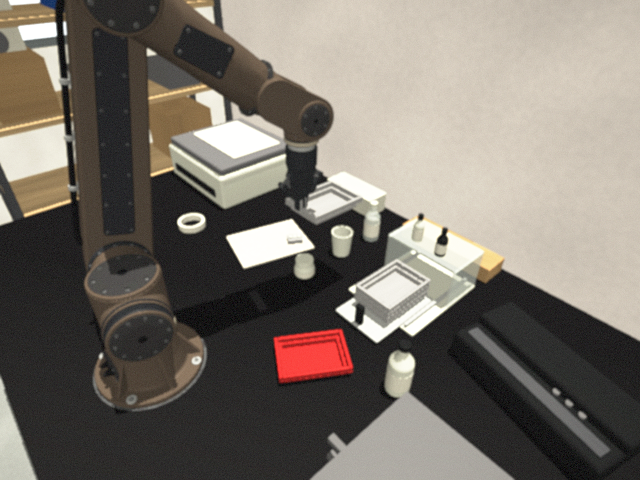

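View pics/t8.png

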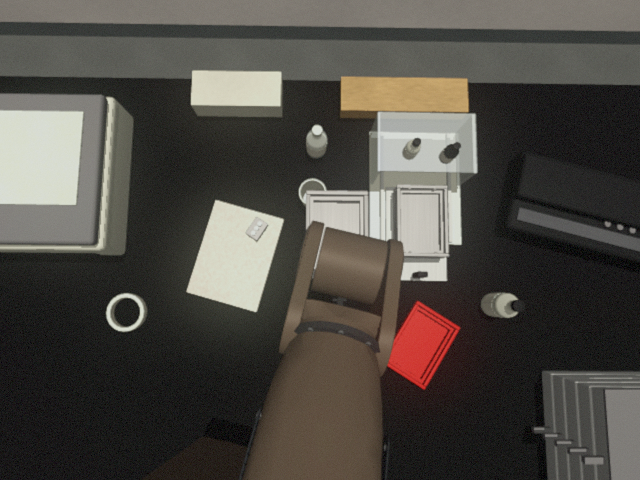

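play_rows --moves '[[[0,0.015,0,0,0,0,0.0],[0,0.025,0,0,0,0,0.0],[0,0.03,0,0,0,0,0.0],[-0.002,0.035,0,0,0,0,0.0],[-0.004,0.035,0,0,0,0,0.0],[-0.004,0.035,0,0,0,0,0.0],[-0.004,0.03,0,0,0,0,0.0],[-0.003,0.018,0,0,0,0,0.0],[-0.002,0.01,0,0,0,0,0.0],[0,0.005,0,0,0,0,0.0]]]'

```text
clock: 19.18
ee_pos: [0.4231, 0.1995, 0.2659]
eef_rot: [-2.213, -2.213, 0.019]
ft_force: [0.3, 0.2, -2.3]
grip_width: 0.0051
```

play_rows --moves '[[[0,0,-0.01,0,0,0,0.0],[0,0,-0.018,0,0,0,0.0],[0,0,-0.02,0,0,0,0.0],[0,0,-0.02,0,0,0,0.0],[0,0,-0.015,0,0,0,0.0],[0,0,-0.008,0,0,0,0.0],[0,0,-0.004,0,0,0,0.0],[0,0,0,0,0,0,0.0],[0,0,0,0,0,0,0.0]]]'

```text
clock: 20.3
ee_pos: [0.4234, 0.1993, 0.1713]
eef_rot: [-2.213, -2.213, 0.018]
ft_force: [-0.1, -0.4, -1.5]
grip_width: 0.0051
```

```bash
python3 - <<'E'
from h import *
from scipy.spatial.transform import Rotation as Ro
s=bot.read_state();print(s['clock'],s['ee_pos'],s['ft_force'],s['moment'],s['grip_width'],s['joint_vel']);print(Ro.from_rotvec(s['eef_rot']).as_matrix())
im=vision.snapshot('side');cv2.imwrite('pics/s9.png',im[:,:,::-1])
im=vision.snapshot('top');cv2.imwrite('pics/t9.png',im[:,:,::-1])
crop('pics/s9.png','pics/s9c.png',210,130,370,280,4)
crop('pics/t9.png','pics/t9c.png',170,170,330,320,4)
crop('pics/s9.png','pics/s9h.png',320,190,480,340,4)
E
```

```text
20.3 [0.4234 0.1993 0.1713] [-0.0664 -0.3878 -1.5206] [-0.0205  0.1437  0.0176] 0.00511845680152264 [ 0.0014 -0.0017  0.0016  0.0001  0.0005  0.    ]
[[-0.0001  0.9999 -0.0166]
 [ 1.      0.0001  0.0002]
 [ 0.0002 -0.0166 -0.9999]]
```

View pics/s9c.png

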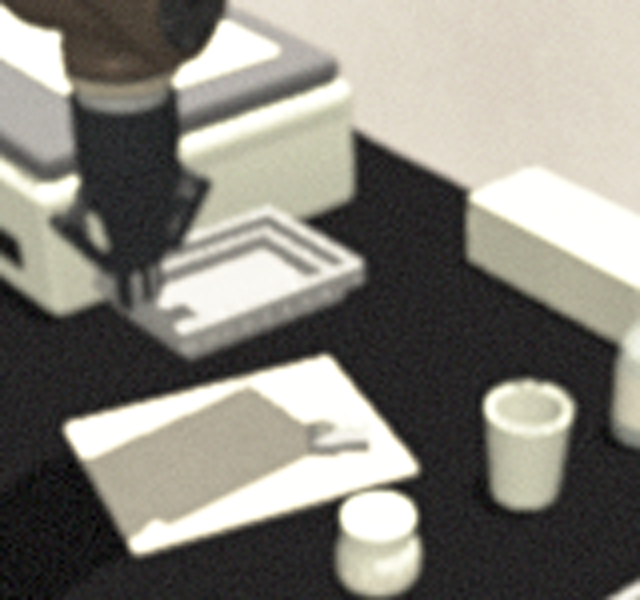

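View pics/t9c.png

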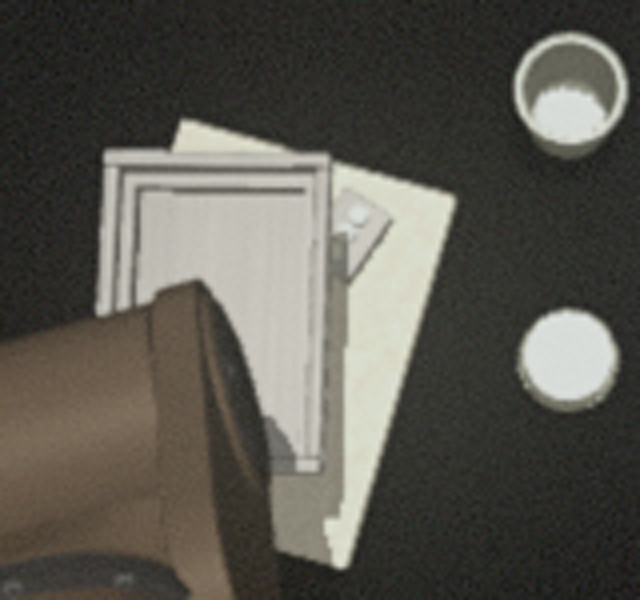

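View pics/s9h.png

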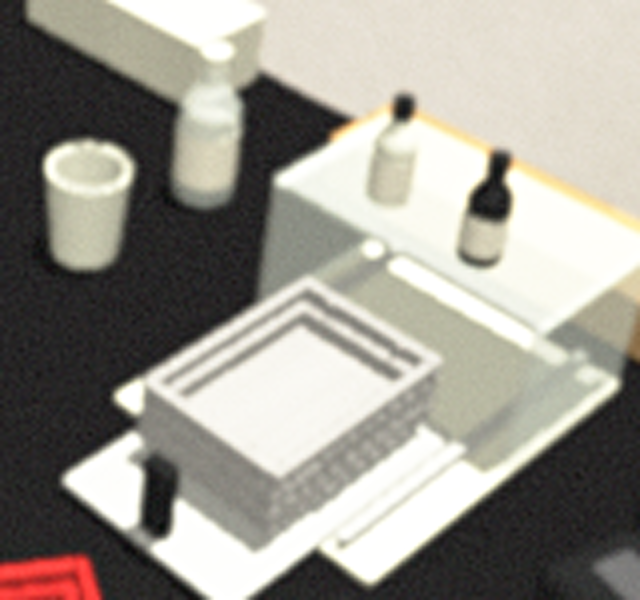

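```bash
python3 - <<'E'
from h import *
c=vision.get_calibration('top'); s=vision.get_calibration('side')
f=lambda p:(np.array(p,float)/4+[170,170]-0.375)
g=lambda p:(np.array(p,float)/4+[210,130]-0.375)
def tri(a,b):
    P=[k['R'] for k in(c,s)]
    M=[np.array([[k['fx'],0,k['cx']],[0,k['fy'],k['cy']],[0,0,1]])@np.c_[k['R'],k['t']] for k in(c,s)]
    X=cv2.triangulatePoints(M[0],M[1],a.reshape(2,1),b.reshape(2,1));return (X[:3]/X[3]).ravel()
A={n:tri(f(a),g(b)) for n,a,b in(('FR',[330,155],[364,264]),('NR',[322,470],[190,352]),('FL',[104,152],[271,208]))}
print(A); n=np.cross(A['FL']-A['FR'],A['NR']-A['FR']);n/=np.linalg.norm(n);print('tilt',np.arccos(abs(n[2])),n)
print('lens',np.linalg.norm(A['FR']-A['NR']),np.linalg.norm(A['FR']-A['FL']))
ctr=(A['NR']+A['FL'])/2;print('centre',ctr,'off board',ctr[:2]-[.5032,.2014],'z underside',ctr[2]-.032)
st=cast(s,np.array([[143,388],[272,476],[440,358]])/4+[320,190]-.375,.082);print('stack NL NR FR at .082',st)
E
```

```text
{'FR': array([0.5887, 0.1402, 0.1735]), 'NR': array([0.4221, 0.1405, 0.1629]), 'FL': array([0.5897, 0.2607, 0.1725])}
tilt 0.0638365065035884 [-0.0633  0.0082  0.998 ]
lens 0.16700811556307954 0.12044784385167819
centre [0.5059 0.2006 0.1677] off board [ 0.0027 -0.0008] z underside 0.13570392567948153
stack NL NR FR at .082 [[ 0.4932 -0.1967  0.082 ]
 [ 0.4953 -0.3062  0.082 ]
 [ 0.6668 -0.3079  0.082 ]]
```

```bash
python3 - <<'E'
from h import *
crop('pics/s9.png','pics/s9z.png',230,175,310,225,9)
s=vision.get_calibration('side')
for z in(.165,.17,.175,.18,.185): print(z,(proj(s,[[.4215,.140,z],[.5887,.14,z],[.589,.26,z]])-[230,175])*9)
E
```

```text
0.165 [[237.5072 379.4453]
 [633.7991 207.3515]
 [421.7387  79.4966]]
0.17 [[236.4561 366.3999]
 [633.6811 194.8137]
 [421.1887  67.3301]]
0.175 [[235.4    353.2934]
 [633.5627 182.2212]
 [420.6365  55.1132]]
0.18 [[234.339  340.1255]
 [633.4437 169.5736]
 [420.082   42.8457]]
0.185 [[233.273  326.8957]
 [633.3241 156.8707]
 [419.5252  30.5271]]
```

View pics/s9z.png

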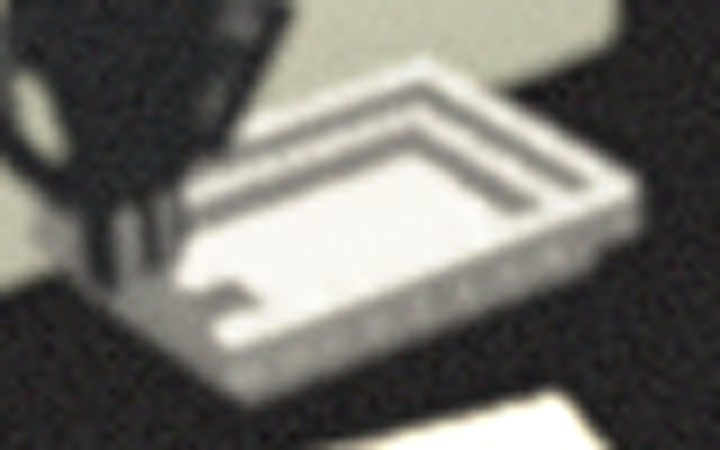

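A closer look corrects my near-right corner: I had picked the bottom of the rim band. The top edge is at z ≈ 0.176, against 0.175 and 0.174 at the far corners, so the tray is level. It is centred within 3 mm and still, and the stack's outline hasn't moved. Handing in.

```bash
python3 - <<'E'
from h import *
s=bot.read_state();print(s['clock'],s['ee_pos'],s['ft_force'],s['joint_vel'])
print(bot.finish_job())
E
```

```text
20.4 [0.4234 0.1993 0.1713] [ 0.7422 -0.4048 -2.6354] [ 0.003   0.0007  0.0007  0.0002 -0.0019 -0.0004]
the job is handed in; nothing more can be done
None
```

I pulled the carriage out by its post, peeled the top tray off by its near rim, and handed the job in at 20.4 s with the tray held over the board. No verdict was reported.

- **Carriage:** it moved about 120 mm and reached its stop; the force rose to 18 N when I pulled 3 mm further.
- **Peel:** I pinched the near rim and tilted the tray to about 25° about its far edge. In the pictures (up to 20° of tilt) its far end was still down on the stack. Then I lifted it free; the wrist force showed about 2 N, which fits the tray's weight.
- **Tray at the end:** it was about 3 mm from the board centre. Its underside was about 0.14 m up, or 0.135 m above the board, with nothing seen touching it.
- **Level:** my first corner measurement gave 0.064 rad of tilt because I had picked the bottom of the rim band. In a closer view, the three corners I could see were at 0.174 to 0.176 m, which is level to about 0.01 to 0.02 rad.
- **Lower trays and bystanders:** the lower trays looked seated and unmoved. My corner measurements of them agreed with the earlier ones only to about 2 to 5 mm, because the edges are blurred. No bystander or the red tray looked moved in the pictures.
- **Small mismatches:** the finger opening read 5 mm on the 8 mm rim. The holder base measured about 232 mm wide against the 220 mm given. Neither affected the task.

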